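# Unlock the vial carrier and hold it above its dock

## Robot

A 6-joint arm with a two-finger parallel gripper is mounted at the origin on the work surface; the furniture and walls round the work are solid. World frame = base frame: x ahead of the robot, y to its left, z up, the work surface at z = 0. Lengths are in m, angles in rad, forces in N, time in s.
With the tool pointing down it reaches from about 0.375 to 0.9 m from the base axis. Payload 3.1 kg.
Tool frame: the origin (TCP) lies at the very end of the fingers, on their centre line; the grasp point (between the pads) lies 19 mm behind it (manip.pinch_z is the distance from the TCP to the grasp point, in m); z points along the fingers, y is the line along which they close (so a half turn about z gives the same grasp; the last joint's range is limited). The gripper opens to 85 mm and grips with 20 to 120 N. Pads are 22 mm wide; open, the fingers measure 114 mm over their backs; the gripper's body (76 mm by 85 mm) begins 54 mm behind the grasp point. The pads swing forward as they close: fully open they stand 13 mm farther back than shut.
Start: joints at [1.083, 0.527, 1.433, -0, 1.181, -0.178], TCP at [0.19, 0.595, 0.231] pointing down, gripper open.
Joint ranges: [-3.08, 3.08], [-0.75, 2.2], [0.22, 2.44], [-1.43, 4.57], [0, 2.65], [-2.85, 2.85]. Speed limits (rad/s): [2.79, 2.79, 3.14, 3.14, 3.14, 3.14].

## Interface

Orientations are given as a unit quaternion [x, y, z, w].
In Python, from station import manip gives the robot as it stands.
- The arm moves only by the tool servo_tool, never from a script. Its argument "commands" is one flat list of numbers, 7 for each row, row after row: the shift along the tool's x, y, z each as a share of 500 mm, from -1 to 1, then the turn, a rotation vector about the tool's x, y, z each as a share of 360 degrees, from -1 to 1, then the opening, from -1 (shut) to 1 (fully open). In form: [dx, dy, dz, rx, ry, rz, claw, dx, dy, dz, rx, ry, rz, claw, ...]. A call has 1 to 12 rows; each row shifts and turns the commanded pose from where the row before left it, along the tool's axes as they then stand; what a row does not reach is not made up. A row lasts 1/12 s, in which the tool goes at most 41.7 mm and 7.16 degrees, less where a joint would pass 70% of its speed; a pose out of reach is approached as far as the arm can. A call with a number of a shift or a turn outside -1 to 1 is refused whole. A call with a gripper value outside its range is refused whole. The fingers move at their own pace and stop on an object; "force" is the grip in N (left out, the last holds). Time passes only in rows, so rows that do not move let the fingers close. It gives the time, the measured TCP pose, the force, the opening and the grip force at its end, in the units of the state.
- manip.sense(): the state, without advancing time (a new reading comes with each control period).
- manip.snapshot(name): name is "side" or "top"; returns a dict with "img" (384x512x3 uint8, red, green, blue), "mtx" (3x3 intrinsics, pixels), "distortion" ([k1, k2, p1, p2, k3] as OpenCV has them; the pictures are not rectified), "world_to_cam" (4x4, takes a point from world to camera coordinates). Camera axes: x right, y up, looking along -z (the intrinsics and any distortion apply to the point x, -y, -z); pixel columns grow to the right and rows downward; lengths in m; the calibration is good to about 2 mm. A picture is of the moment at which its call begins. There is no depth.
- manip.sign_off(): hands the job in; it is judged then, once.
Trained networks look in a picture, given as the dict that the camera call returned (one of the last four; its "shot" number tells which), for a name from the list of things; names that differ only in an ending like _2 or _b are one class to them, and where a whole thing is asked for, a point or a joint stands for the part that bears it (a point fixed in the world has none). Each returns a list of dicts, best first, with "conf" (0 to 1); they miss things now and then, are a little off and sometimes report something else, mostly with a low value. They report only what shows in the picture. A call takes as long as a camera call.
- manip.look_for(picture, query): "box" ([left, top, width, height] in pixels, round what is visible of it).
- manip.silhouettes(picture, query): "pixels" (384x512 bool, what is visible of it) and "box" ([left, top, width, height] in pixels, round what is visible of it).
The state is a dict: "t": time; "q": joint angles; "qd": joint speeds; "tau": joint torques, N m; "tcp_pos": TCP position; "tool_rot": TCP orientation; "force": force on the tool from outside, world axes, zero at the start; "ft_torque": the same for the moment, N m; "finger_gap": opening from 0.0 (shut) to 1.0 (fully open); "gripper_force": force on a finger pad.
Only numpy, scipy, OpenCV 4.12 (cv2) and the standard library are available. Lean on these libraries where they do the work, as an engineer would, in place of code of your own. Each camera call takes 0.05 s, during which the arm holds its last target. There are 200 camera calls.

## Task

Draw the locking pin out of the dock that holds the vial carrier, lay it in the notches of the small pin rest beside it and let go of it there; then lift the carrier by its top bar, straight up off the dock with all four vials standing in it, and hold it still and level over the dock, about 10 cm above its seat, so that the dock can be wiped: finish while still holding it. On the way, do not tip the carrier or push the other things on the table about.

Things in the scene. Friction and masses are not known exactly. Their poses are not given: they have to be found in the camera images.
- dock_seat (a point): Centre of the dock's seat, on its fixed 120 x 176 x 8 mm grey metal base plate, 8 mm above the table. z up, +y towards the bored lug: an upright block 44 mm wide (x), y=+70 to +88 mm, 68 mm above the seat, with a level 13 mm bore along y, its axis 46 mm above the seat. Guides 11 mm high stand round the carrier with about 3 mm play.
- dock: The fixed dock as a whole; origin under the seat centre, on the table, 8 mm below dock_seat, same axes.
- carrier: White plastic vial carrier, loose, 0.28 to 0.46 kg empty, 92 (x) by 132 (y) mm, 124 mm tall with its handle. Origin at the centre of its underside, z up. It starts on the dock seat, axes parallel to dock_seat's. Its +y end plate has a bore in line with the lug's: the pin through both keeps it from being lifted.
- carrier_bar (a point): Middle of the carrier's grey handle bar, where to grip it: 16 mm wide (x), 70 mm long (y), 16 mm high, 116 mm above the carrier's underside (to the bar's centre), on two thin posts at y=+-16 mm. The tops of the vials are 66 mm above the carrier's underside.
- pin: Locking pin, loose, 60 g, lying level, own y axis from shank to knob. Origin at the middle of its round black knob (22 mm diameter, 30 mm long, gripped from above, a finger either side). At the start its collar is at the lug's outer face and its shank in the bores; pulled straight along dock +y it is free after 60 mm. It may roll about its axis.
- pin_shank (a point): Middle of the pin's steel shank, 10 mm thick and 60 mm long, 49 mm from the knob's middle along the pin's -y; same axes as the pin. Between shank and knob is a collar 26 mm in diameter, 4 mm thick.
- rest_mid (a point): Pin rest, a fixed grey metal bracket on a 60 x 60 mm foot. The point is where the middle of the parked shank belongs, 50 mm above the table; z up, y along the parked pin (either way round). Two cheeks 6 mm thick, 44 mm wide (x), at y=-18 and +18 mm, have open-topped notches 14 mm wide, floor 5 mm below the point; their flared mouths end 17 mm above it.
- vial_0: Glass seed vial, 23 mm diameter, 60 mm tall, standing loose in one of the four holes of the carrier, its foot 6 mm above the carrier's underside. Origin at the centre of its foot, z up.
- vial_1: Glass seed vial, 23 mm diameter, 60 mm tall, standing loose in one of the four holes of the carrier, its foot 6 mm above the carrier's underside. Origin at the centre of its foot, z up.
- vial_2: Glass seed vial, 23 mm diameter, 54 mm tall, standing loose in one of the four holes of the carrier, its foot 6 mm above the carrier's underside. Origin at the centre of its foot, z up.
- vial_3: Glass seed vial, 23 mm diameter, 60 mm tall, standing loose in one of the four holes of the carrier, its foot 6 mm above the carrier's underside. Origin at the centre of its foot, z up.
- label_roll: Bystander: roll of labels, 58 mm diameter, 26 mm high, on its side face. Origin under its centre. It and the pin rest may stand in exchanged places.
- wash_bottle: Bystander: wash bottle, 156 mm tall. Origin under it.
- beaker: Bystander: beaker, 74 mm across, 87 mm tall. Origin under it.
- stapler: Bystander: stapler, 128 mm long, 56 mm tall. Origin under it.
- petri_0: Bystander: petri dish, 93 mm across, 14 mm high. Origin under it.
- tally_counter: Bystander: hand tally counter, 67 x 52 x 29 mm. Origin under it.

How it is judged:
On the way:
1. the pin is out of the dock, lies in the notches of the pin rest and is let go, with the carrier still on the dock (x of pin_shank in the frame of rest_mid between -0.006 and 0.006 m and y of pin_shank in the frame of rest_mid between -0.014 and 0.014 m and z of pin_shank in the frame of rest_mid between -0.006 and 0.006 m and angle between the y axis of pin_shank and the y axis of rest_mid, either way round below 0.12 rad and contact force between the fingers and pin below 0.1 N and z of carrier in the frame of dock_seat below 0.01 m), for 0.3 s.
At the end, for the whole second after the job is handed in: The gripper holds the carrier still, within 7 degrees of level, its foot 60 to 150 mm above the dock seat and within 60 mm of over its centre, not touching the dock; all vials stand in it (10 mm, 11 degrees); the pin lies let go in the rest (6 mm across and in height, 14 mm along, 7 degrees) (z of carrier in the frame of dock_seat between 0.06 and 0.15 m and horizontal distance between carrier_bar and dock_seat below 0.06 m and angle between carrier's own z axis and vertical below 0.12 rad and linear speed of each of carrier, pin below 0.03 m/s and angular speed of carrier below 0.25 rad/s and contact force between the fingers and carrier above 1 N and contact force between carrier and dock below 0.1 N and contact force between the fingers and pin below 0.1 N and x of pin_shank in the frame of rest_mid between -0.006 and 0.006 m and y of pin_shank in the frame of rest_mid between -0.014 and 0.014 m and z of pin_shank in the frame of rest_mid between -0.006 and 0.006 m and angle between the y axis of pin_shank and the y axis of rest_mid, either way round below 0.12 rad and z of vial_0 in the frame of carrier between 0 and 0.016 m and angle between the z axis of each of vial_0, vial_1, vial_2, vial_3 and the z axis of carrier, either way round below 0.2 rad and z of vial_1 in the frame of carrier between 0 and 0.016 m and z of vial_2 in the frame of carrier between 0 and 0.016 m and z of vial_3 in the frame of carrier between 0 and 0.016 m); the arm keeps its last pose, push and grip.
It fails at once if the carrier is tipped by more than 17 degrees (angle between carrier's own z axis and vertical above 0.3 rad).
It fails at once if another thing on the table is pushed more than 30 mm (distance of any of label_roll, wash_bottle, beaker, stapler, petri_0, tally_counter from where it was at the start of the episode above 0.03 m).
It also fails if it takes over 56 s, if anything falls off the work surface, if the arm or the gripper's body presses on something with over 40 N, if the wrist force passes 120 N, or if a joint passes its speed limit or range.

## Working session

There is one attempt and no reset: what is moved stays moved. The work goes in short steps, Python scripts to look and compute and a tool call to move; the robot and the scene stay as the last step left them, time stands still between calls to the robot, and variables do not carry over. Pictures are saved under pics/ and viewed, at most 10 in all, crops included, and the job is handed in when it is done.

Besides the shell and the picture viewer there is one more tool, called after "Call:" as name(argument=value, ...) on one line, values as JSON. servo_tool: Moves the arm, as the interface text tells. Its arguments: {"type":"object","properties":{"commands":{"type":"array"},"force":{"type":"number"}},"required":["commands"]}

```bash
mkdir -p pics; cat > h.py <<'E'
import numpy as np, cv2
from station import manip
def snap(n,name=None):
    p=manip.snapshot(n)
    if name: cv2.imwrite('pics/'+name+'.png',cv2.cvtColor(p['img'],cv2.COLOR_RGB2BGR))
    return p
def proj(p,X):
    W=np.array(p['world_to_cam']);X=np.atleast_2d(X)
    c=X@W[:3,:3].T+W[:3,3]; c=c*[1,-1,-1]
    return cv2.projectPoints(c,np.zeros(3),np.zeros(3),np.array(p['mtx']),np.array(p['distortion'],float))[0][:,0]
def ray(p,uv):
    W=np.array(p['world_to_cam'])
    n=cv2.undistortPoints(np.array([[uv]],float),np.array(p['mtx']),np.array(p['distortion'],float))[0,0]
    d=W[:3,:3].T@np.array([n[0],-n[1],-1]); o=-W[:3,:3].T@W[:3,3]
    return o,d
def atz(p,uv,z):
    o,d=ray(p,uv); return o+d*(z-o[2])/d[2]
E
python3 - <<'E'
from h import *
print(manip.sense()); print(manip.pinch_z)
for n in('top','side'):
    p=snap(n,n+'0'); print(n,ray(p,(256,192)))
    for q in ['carrier','carrier_bar','pin','pin_shank','dock','rest_mid','label_roll','wash_bottle','beaker','stapler','vial_0']:
        try:
            for d in manip.look_for(p,q)[:4]:
                b=d['box'];print(q,round(d['conf'],2),np.round(b),np.round(atz(p,(b[0]+b[2]/2,b[1]+b[3]/2),0.05),3))
        except Exception as e: print(q,e)
E
```

```text
{'t': 0.0, 'q': array([ 1.08351268e+00,  5.28506745e-01,  1.43391247e+00,  5.27201871e-06,
        1.18137464e+00, -1.78509362e-01]), 'qd': array([ 0.00175285, -0.00088175,  0.00213938, -0.00050712,  0.00033274,
        0.00033816]), 'tau': array([-5.24243460e-04, -4.42352235e+01, -1.78025419e+01, -2.38353168e-04,
        8.44458584e-03,  6.65626487e-06]), 'tcp_pos': array([0.18956749, 0.59480667, 0.23030544]), 'tool_rot': array([ 1.53775459e-01,  9.88105205e-01, -1.03937899e-03, -3.61959419e-04]), 'force': array([ 0.18690438, -0.57592732,  0.2049593 ]), 'ft_torque': array([ 0.05864012,  0.01113079, -0.02192159]), 'gripper_force': 0.0, 'finger_gap': 1.002699172498911}
0.0187
top (array([0.35877776, 0.02605511, 1.04542727]), array([ 0.15594317, -0.0207362 , -0.98759344]))
carrier 0.86 [267. 183.  59.  48.] [ 0.475 -0.111  0.05 ]
carrier_bar 0.9 [269. 185.  53.  42.] [ 0.479 -0.108  0.05 ]
pin 0.49 [268. 184.  58.  47.] [ 0.475 -0.112  0.05 ]
pin 0.4 [254. 190.  14.   7.] [ 0.513 -0.01   0.05 ]
pin_shank 0.62 [256. 190.  31.  13.] [ 0.503 -0.038  0.05 ]
pin_shank 0.31 [344. 114.  38.  
[... 1036 characters left out ...]
141  0.05 ]
pin_shank 0.38 [222. 196.  16.   8.] [0.444 0.096 0.05 ]
dock 0.65 [211. 212.  57.  54.] [ 0.487 -0.139  0.05 ]
rest_mid 0.88 [263. 181.  14.  21.] [0.585 0.155 0.05 ]
label_roll 0.65 [221. 193.  18.  10.] [0.443 0.11  0.05 ]
wash_bottle 0.81 [311. 241.  22.  53.] [ 0.709 -0.272  0.05 ]
wash_bottle 0.3 [211. 208.  54.  60.] [ 0.484 -0.135  0.05 ]
beaker 0.74 [287. 162.  23.  17.] [0.705 0.337 0.05 ]
beaker 0.22 [245. 224.   6.  11.] [ 0.511 -0.088  0.05 ]
stapler 0.89 [294. 230.  35.  34.] [ 0.692 -0.179  0.05 ]
vial_0 0.55 [243. 232.   3.  24.] [ 0.503 -0.164  0.05 ]
vial_0 0.46 [249. 222.   2.  12.] [ 0.517 -0.085  0.05 ]
vial_0 0.44 [228. 221.   7.  10.] [ 0.46  -0.072  0.05 ]
```

View pics/top0.png

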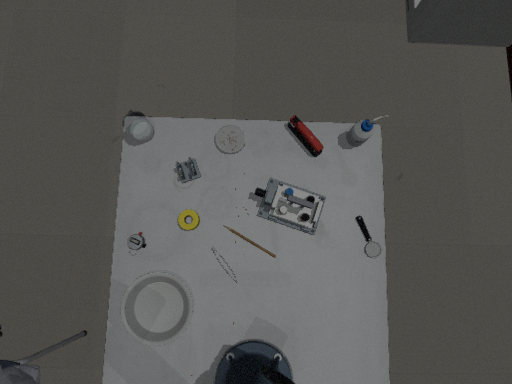

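View pics/side0.png

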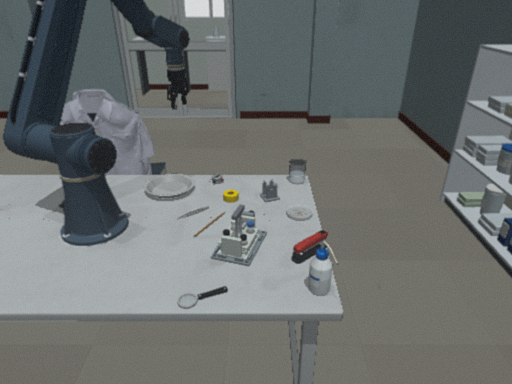

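The top view shows the dock at about (291,206), its knob at (260,192), the pin rest at (187,170) and the label roll at (188,220). Next I'll enlarge both regions.

```bash
python3 - <<'E'
import cv2,numpy as np
t=cv2.imread('pics/top0.png');s=cv2.imread('pics/side0.png')
r=lambda a,f:cv2.resize(a,None,fx=f,fy=f,interpolation=cv2.INTER_CUBIC)
a=r(t[170:240,248:332],6);b=r(t[150:190,168:208],6)
c=r(s[195:270,205:275],6)
H=np.zeros((450+0,800,3),np.uint8)
H[:420,:504]=a; H[:240,510:750]=b
cv2.imwrite('pics/ct.png',np.clip(H*1.4,0,255).astype(np.uint8))
d=r(s[175:205,255:290],6)
G=np.zeros((450,800,3),np.uint8);G[:450,:420]=c;G[:180,430:640]=d
cv2.imwrite('pics/cs.png',np.clip(G*1.2,0,255).astype(np.uint8))
E
```

```text
(no output)
```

View pics/ct.png

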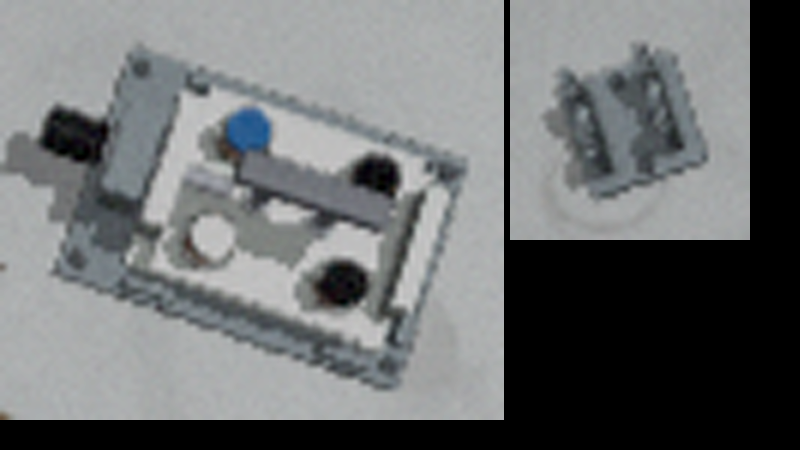

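View pics/cs.png

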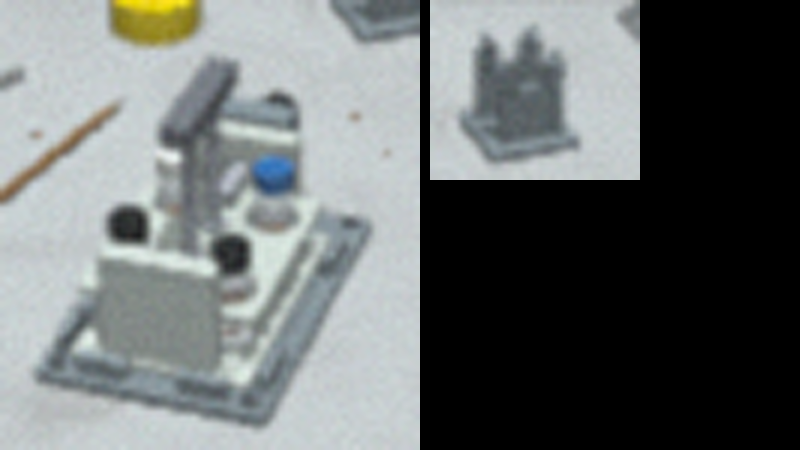

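```bash
cat > fit.py <<'E'
from h import *
from scipy.optimize import least_squares
P={n:snap(n) for n in('top','side')}
def fit(obs,x0):
    def res(v):
        c,s=np.cos(v[2]),np.sin(v[2]);r=[]
        for n,M,uv in obs:
            M=np.array(M,float)/1000; uv=np.array(uv,float)
            X=np.c_[c*M[:,0]-s*M[:,1]+v[0],s*M[:,0]+c*M[:,1]+v[1],M[:,2]]
            r.append((proj(P[n],X)-uv).ravel())
        return np.concatenate(r)
    o=least_squares(res,x0,loss='soft_l1'); print(np.round(o.x,4),np.rad2deg(o.x[2]).round(2)); print(np.round(o.fun.reshape(-1,2) if 0 else res(o.x).reshape(-1,2),1).tolist()); return o.x
C=lambda off,l:(np.array(l)+.5)/6-.5+off
dt=('top',[[60,88,8],[60,-88,8],[-60,-88,8],[-60,88,8]],C((248,170),[(138,45),(467,158),(395,388),(58,268)]))
ds=('side',[[60,88,8],[60,-88,8],[-60,-88,8]],C((205,195),[(370,222),(265,415),(40,372)]))
rt=('top',[[-30,-30,5],[-30,30,5],[30,-30,5]],C((168,150),[(198,158),(90,196),(162,48)]))
rs=('side',[[30,-30,5],[-30,-30,5],[-30,30,5]],C((255,175),[(150,139),(65,158),(33,116)]))
if __name__=='__main__':
    for o in([dt],[ds],[dt,ds]): D=fit(o,[.48,-.1,-.33])
    for o in([rt],[rs],[rt,rs]): R=fit(o,[.57,.19,.35])
    def T(v,M):
        M=np.array(M,float)/1000;c,s=np.cos(v[2]),np.sin(v[2]);return np.c_[c*M[:,0]-s*M[:,1]+v[0],s*M[:,0]+c*M[:,1]+v[1],M[:,2]]
    box=lambda x0,x1,y0,y1,z:[[x0,y0,z],[x1,y0,z],[x1,y1,z],[x0,y1,z]]
    L=[T(D,box(-60,60,-88,88,8)),T(D,box(-22,22,70,88,76)),T(D,box(-8,8,-35,35,132)),T(D,box(-11,11,92,122,54)),T(R,box(-30,30,-30,30,5)),T(R,box(-22,22,15,21,67)),T(R,box(-22,22,-21,-15,67))]
    for n,w in(('top',(165,145,165,95)),('side',(200,165,95,105))):
        f=800/w[2] if n=='top' else 5.7
        I=cv2.cvtColor(P[n]['img'],cv2.COLOR_RGB2BGR)[w[1]:w[1]+w[3],w[0]:w[0]+w[2]]
        I=np.clip(cv2.resize(I,None,fx=f,fy=f,interpolation=cv2.INTER_CUBIC)*1.3,0,255).astype(np.uint8)
        for X in L: cv2.polylines(I,[np.int32((proj(P[n],X)+.5-w[:2])*f)],True,(0,0,255),1)
        cv2.imwrite(f'pics/ov_{n}.png',I)
E
python3 fit.py
```

```text
[ 0.4861 -0.1016 -0.3153] -18.06
[[-0.5, -0.6], [0.7, 0.1], [0.4, 0.2], [-0.5, 0.2]]
[ 0.4859 -0.102  -0.2986] -17.11
[[0.3, -0.6], [0.5, 0.4], [-1.0, -0.1]]
[ 0.4861 -0.1017 -0.3104] -17.78
[[-0.6, -0.5], [0.7, -0.1], [0.5, 0.1], [-0.4, 0.3], [0.6, -0.5], [0.2, 0.4], [-1.1, -0.4]]
[0.5845 0.2074 0.3771] 21.61
[[0.6, -0.1], [-0.7, 0.4], [0.1, -0.2]]
[0.5857 0.2085 0.358 ] 20.51
[[0.6, 0.3], [-0.1, -0.1], [-0.4, -0.2]]
[0.5849 0.2076 0.3726] 21.35
[[0.5, -0.2], [-0.8, 0.2], [0.1, -0.3], [0.4, 0.4], [-0.2, 0.0], [-0.7, -0.1]]
```

View pics/ov_top.png

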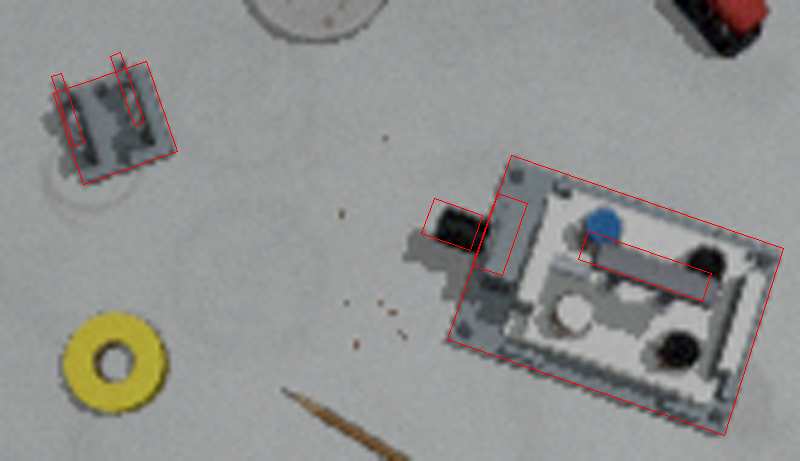

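View pics/ov_side.png

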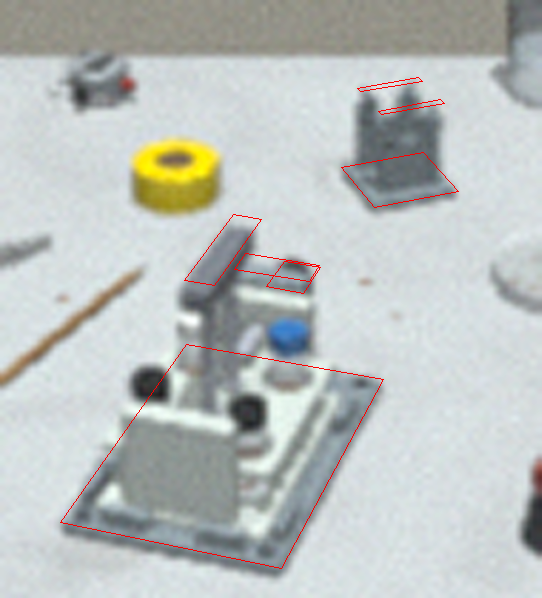

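The overlay fits the base plates, but the tall parts project 2–3 px too far out. I'll check the calibration against the gripper, whose position is known.

```bash
python3 - <<'E'
from h import *
s=manip.sense()
from scipy.spatial.transform import Rotation as Ro
print(Ro.from_quat(s['tool_rot']).as_matrix().round(3))
for n in('top','side'):
    p=snap(n); print(n,np.array(p['mtx']).round(1).tolist(),p['distortion'],np.array(p['world_to_cam']).round(4).tolist(),proj(p,[s['tcp_pos']]))
    print(proj(p,[[.59,.21,0],[.59,.21,.067],[.486,-.1,0],[.486,-.1,.13]]).round(1).tolist())
E
```

```text
[[-0.953  0.304 -0.   ]
 [ 0.304  0.953 -0.   ]
 [ 0.    -0.    -1.   ]]
top [[355.6, 0.0, 256.6], [0.0, 355.6, 188.7], [0.0, 0.0, 1.0]] [-0.01862371  0.          0.          0.          0.        ] [[0.0216, -0.9994, 0.026, -0.0089], [0.986, 0.0256, 0.1646, -0.5265], [-0.1651, 0.0221, 0.986, -0.9721], [0.0, 0.0, 0.0, 1.0]] [[-16.58216743 320.22611165]]
[[187.8, 168.5], [183.9, 163.2], [290.8, 205.5], [296.8, 199.6]]
side [[376.8, 0.0, 258.6], [0.0, 376.8, 192.5], [0.0, 0.0, 1.0]] [0.01014345 0.         0.         0.         0.        ] [[1.0, 0.0018, -0.002, -0.5433], [0.0009, 0.4681, 0.8837, -0.1153], [0.0025, -0.8837, 0.4681, -1.2539], [0.0, 0.0, 0.0, 1.0]] [[178.94623011 109.44301904]]
[[270.9, 196.8], [271.1, 181.0], [240.0, 244.8], [238.8, 208.5]]
```

Call:
servo_tool(commands=[-0.0412,-0.039,0,0,0,0,1,-0.0412,-0.039,0,0,0,0,1,-0.0412,-0.039,0,0,0,0,1,-0.0412,-0.039,0,0,0,0,1,-0.0412,-0.039,0,0,0,0,1,-0.0412,-0.039,0,0,0,0,1,-0.0412,-0.039,0,0,0,0,1,-0.0412,-0.039,0,0,0,0,1,-0.0412,-0.039,0,0,0,0,1,-0.0412,-0.039,0,0,0,0,1,-0.0412,-0.039,0,0,0,0,1,-0.0412,-0.039,0,0,0,0,1])

```text
t: 2.4
tcp_pos: [0.3549, 0.2962, 0.2316]
tool_rot: [0.154, 0.988, 0.0, 0.0]
force: [0.2, 0.1, -0.5]
finger_gap: 1.001
gripper_force: 0.0
```

Call:
servo_tool(commands=[-0.0412,-0.039,0,0,0,0,1,-0.0412,-0.039,0,0,0,0,1,-0.0412,-0.039,0,0,0,0,1,-0.0412,-0.039,0,0,0,0,1,-0.0412,-0.039,0,0,0,0,1,-0.0412,-0.039,0,0,0,0,1,-0.0412,-0.039,0,0,0,0,1,-0.0412,-0.039,0,0,0,0,1,-0.0412,-0.039,0,0,0,0,1,-0.0412,-0.039,0,0,0,0,1,-0.0412,-0.039,0,0,0,0,1,-0.0412,-0.039,0,0,0,0,1])

```text
t: 3.4
tcp_pos: [0.5193, -0.0021, 0.2315]
tool_rot: [0.154, 0.988, 0.0, 0.0]
force: [-0.1, -0.5, 0.2]
finger_gap: 0.999
gripper_force: 0.0
```

Call:
servo_tool(commands=[0,0,0,0,0,0.0192,1,0,0,0,0,0,0.0192,1,0,0,0,0,0,0.0192,1,0,0,0,0,0,0.0192,1,0,0,0,0,0,0.0192,1,0,0,0,0,0,0.0192,1,0,0,0,0,0,0.0192,1,0,0,0,0,0,0.0192,1,0,0,0,0,0,0.0192,1,0,0,0,0,0,0.0192,1,0,0,0,0,0,0.0192,1,0,0,0,0,0,0.0192,1])

```text
t: 4.4
tcp_pos: [0.5188, -0.0007, 0.2314]
tool_rot: [0.772, 0.636, 0.0, 0.0]
force: [-0.8, 0.7, 0.6]
finger_gap: 0.999
gripper_force: 0.0
```

Call:
servo_tool(commands=[0,0,0,0,0,0.019,1,0,0,0.04,0,0,0,1,0,0,0.04,0,0,0,1,0,0,0.04,0,0,0,1,0,0,0.04,0,0,0,1,0,0,0,0,0,0,1,0,0,0,0,0,0,1])

```text
t: 4.98
tcp_pos: [0.5182, -0.0006, 0.1508]
tool_rot: [0.806, 0.591, -0.001, -0.001]
force: [0.7, -0.4, -0.3]
finger_gap: 0.998
gripper_force: 0.0
```

```bash
cat >> h.py <<'E'
from scipy.spatial.transform import Rotation as Ro
D=(0.4861,-0.1017,-0.3104); R=(0.5849,0.2076,0.3726)
def T(v,x,y): c,s=np.cos(v[2]),np.sin(v[2]); return np.array([v[0]+c*x-s*y,v[1]+s*x+c*y])
def go(pos,yaw):
    s=manip.sense(); M=Ro.from_quat(s['tool_rot']).as_matrix()
    a=np.arctan2(M[1,1],M[0,1]); print('t',round(s['t'],2),'tcp',s['tcp_pos'].round(4),'tooly',np.rad2deg(a).round(2),'z',M[:,2].round(3),'gap',round(s['finger_gap'],3),'gf',round(s['gripper_force'],1),'F',s['force'].round(1),'q6',s['q'][5].round(2))
    print(' shares d',((M.T@(np.array(pos)-s['tcp_pos']))/.5).round(4),'rz',(-(yaw-a)/2/np.pi).round(4))
    return s,M
E
python3 - <<'E'
from h import *
go([*T(D,0,.106),.035],D[2])
I=[]
for n,b in(('top',(225,165,110,80)),('side',(200,150,110,110))):
    p=snap(n);s=manip.sense();u,v,w,h=b
    A=cv2.resize(p['img'][v:v+h,u:u+w,::-1],None,fx=3.6,fy=3.6,interpolation=cv2.INTER_CUBIC)
    M=Ro.from_quat(s['tool_rot']).as_matrix()
    for q in [s['tcp_pos']]+[s['tcp_pos']+M[:,1]*k-M[:,2]*.013 for k in(-.0425,.0425)]: cv2.circle(A,tuple(int(i) for i in (proj(p,[q])[0]+.5-(u,v))*3.6),3,(0,0,255),1)
    I.append(np.pad(A,((0,400-A.shape[0]),(0,400-A.shape[1]),(0,0))))
cv2.imwrite('pics/hov.png',np.clip(np.hstack(I)*1.4,0,255).astype(np.uint8))
E
```

```text
t 4.98 tcp [ 0.5182 -0.0006  0.1508] tooly -17.48 z [-0.002  0.    -1.   ] gap 0.998 gf 0.0 F [ 0.7 -0.4 -0.3] q6 0.09
 shares d [-1.000e-04  1.300e-03  2.315e-01] rz 0.0009
```

View pics/hov.png

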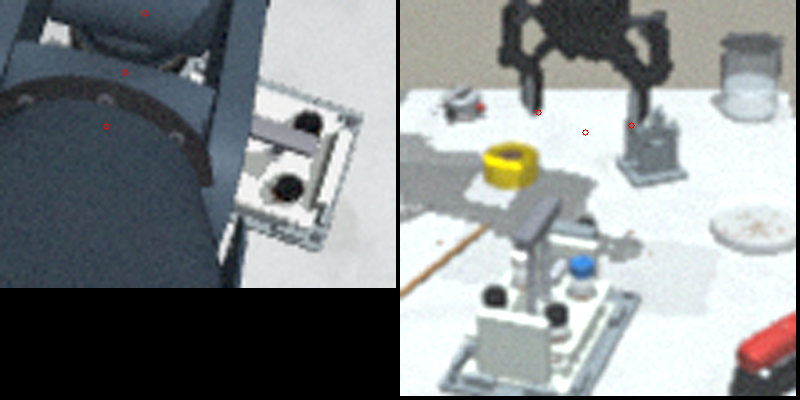

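Call:
servo_tool(commands=[-0.003,0.0005,0.0386,0,0,0.0009,1,0,0,0.0386,0,0,0,1,0,0,0.0386,0,0,0,1,0,0,0.0386,0,0,0,1,0,0,0.0386,0,0,0,1,0,0,0.0386,0,0,0,1,0,0,0,0,0,0,1,0,0,0,0,0,0,1])

```text
t: 5.75
tcp_pos: [0.519, -0.0023, 0.036]
tool_rot: [0.808, 0.589, 0.0, 0.0]
force: [-0.6, 0.6, -0.3]
finger_gap: 0.998
gripper_force: 0.0
```

Call:
servo_tool(commands=[0,0,0,0,0,0,-1,0,0,0,0,0,0,-1,0,0,0,0,0,0,-1,0,0,0,0,0,0,-1,0,0,0,0,0,0,-1,0,0,0,0,0,0,-1,0,0,0,0,0,0,-1,0,0,0,0,0,0,-1,0,0,0,0,0,0,-1,0,0,0,0,0,0,-1,0,0,0,0,0,0,-1,0,0,0,0,0,0,-1], force=40)

```text
t: 6.75
tcp_pos: [0.5181, -0.0019, 0.0356]
tool_rot: [0.808, 0.589, -0.0, -0.0]
force: [-2.1, 1.9, 5.1]
finger_gap: 0.242
gripper_force: 39.1
```

```bash
python3 -c "
from h import *
go([*T(D,0,.106),.035],D[2])
print(manip.sense()['ft_torque'])"
```

```text
t 6.75 tcp [ 0.5181 -0.0019  0.0356] tooly -17.81 z [-0.001  0.    -1.   ] gap 0.242 gf 39.1 F [-2.1  1.9  5.1] q6 0.09
 shares d [ 0.0024 -0.      0.0013] rz -0.0001
[ 0.24562696  0.28835814 -0.03969676]
```

Call:
servo_tool(commands=[0.006,0,0,0,0,0,-1,0.01,0,0,0,0,0,-1,0.012,0,0,0,0,0,-1,0.014,0,0,0,0,0,-1,0.014,0,0,0,0,0,-1,0.014,0,0,0,0,0,-1])

```text
t: 7.25
tcp_pos: [0.5299, 0.032, 0.0354]
tool_rot: [0.808, 0.589, 0.0, 0.0]
force: [-0.9, -0.2, 0.8]
finger_gap: 0.238
gripper_force: 38.9
```

Call:
servo_tool(commands=[0.014,0,0,0,0,0,-1,0.014,0,0,0,0,0,-1,0.014,0,0,0,0,0,-1,0.014,0,0,0,0,0,-1,0.014,0,0,0,0,0,-1,0.014,0,0,0,0,0,-1,0.014,0,0,0,0,0,-1,0,0,0,0,0,0,-1,0,0,0,0,0,0,-1])

```text
t: 8.0
tcp_pos: [0.5442, 0.0782, 0.0355]
tool_rot: [0.808, 0.59, -0.0, 0.0]
force: [0.1, -0.7, -1.0]
finger_gap: 0.237
gripper_force: 38.9
```

```bash
python3 -c "
from h import *
go([*T(R,0,.049),.13],R[2])"
```

```text
t 8.0 tcp [0.5442 0.0782 0.0355] tooly -17.75 z [ 0. -0. -1.] gap 0.237 gf 38.9 F [ 0.1 -0.7 -1. ] q6 0.25
 shares d [ 0.3473 -0.0632 -0.1891] rz -0.1086
```

Call:
servo_tool(commands=[0,0,-0.035,0,0,0,-1,0,0,-0.0385,0,0,0,-1,0,0,-0.0385,0,0,0,-1,0,0,-0.0385,0,0,0,-1,0,0,-0.0385,0,0,0,-1,0.03,-0.005,0,0,0,0,-1,0.0386,-0.007,0,0,0,0,-1,0.0386,-0.007,0,0,0,0,-1,0.0386,-0.007,0,0,0,0,-1,0.0386,-0.007,0,0,0,0,-1,0.0386,-0.007,0,0,0,0,-1,0.0386,-0.007,0,0,0,0,-1])

```text
t: 9.0
tcp_pos: [0.5615, 0.2099, 0.1299]
tool_rot: [0.808, 0.589, -0.0, -0.0]
force: [-0.5, -0.3, -1.1]
finger_gap: 0.242
gripper_force: 39.1
```

Call:
servo_tool(commands=[0.0386,-0.007,0,0,0,0,-1,0.0386,-0.0092,0,0,0,0,-1,0.0085,0,0,0,0,-0.0181,-1,0,0,0,0,0,-0.0181,-1,0,0,0,0,0,-0.0181,-1,0,0,0,0,0,-0.0181,-1,0,0,0,0,0,-0.0181,-1,0,0,0,0,0,-0.0181,-1,0,0,0,0,0,0,-1,0,0,0,0,0,0,-1,0,0,0,0,0,0,-1])

```text
t: 9.92
tcp_pos: [0.567, 0.2525, 0.1299]
tool_rot: [0.565, 0.825, -0.0, -0.0]
force: [0.8, -0.0, -0.2]
finger_gap: 0.237
gripper_force: 39.1
```

```bash
python3 - <<'E'
from h import *
s,M=go([*T(R,0,.049),.031],R[2])
I=[]
g=s['tcp_pos']-M[:,2]*.0187
a=M[:,0]; 
# model: pin axis points along -a from knob; rest cheeks
for n,b in(('top',(165,140,55,55)),('side',(245,145,55,55))):
    p=snap(n);u,v,w,h=b;f=7.27
    A=cv2.resize(p['img'][v:v+h,u:u+w,::-1],None,fx=f,fy=f,interpolation=cv2.INTER_CUBIC)
    A=np.clip(A*1.4,0,255).astype(np.uint8)
    P=lambda X:np.int32((proj(p,X)+.5-(u,v))*f)
    cv2.polylines(A,[P([g-a*.019,g-a*.079])],False,(0,0,255),1)
    for y in(-.018,.018): cv2.polylines(A,[P([[*T(R,-.022,y),.067],[*T(R,-.007,y),.067],[*T(R,-.007,y),.045],[*T(R,.007,y),.045],[*T(R,.007,y),.067],[*T(R,.022,y),.067],[*T(R,.022,y),.005],[*T(R,-.022,y),.005]])],True,(0,255,0),1)
    I.append(A)
cv2.imwrite('pics/rest.png',np.hstack(I)[:,:800])
E
```

```text
t 9.92 tcp [0.567  0.2525 0.1299] tooly 21.13 z [-0. -0. -1.] gap 0.237 gf 39.1 F [ 0.8 -0.  -0.2] q6 -0.13
 shares d [0.0014 0.0008 0.1978] rz -0.0006
```

View pics/rest.png

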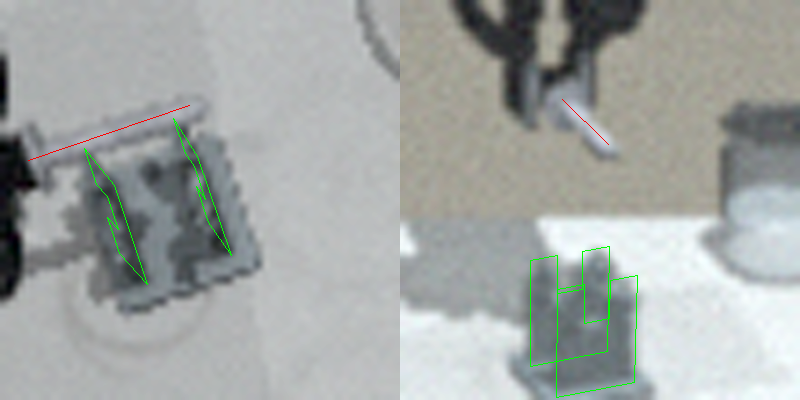

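Side view: the modelled rest horns (x 530–637) match the real ones to about 1 px. The pin sits about 5 mm further along toward its tip than the model line (top view, tip at (205,103) against (190,105)). I'll measure that numerically.

```bash
python3 - <<'E'
from h import *
s,M=go([*T(R,0,.049),.031],R[2])
g=s['tcp_pos']-M[:,2]*.0187; a=M[:,0]
for n,pt in(('top',(183,158)),('side',(325,160))):
    p=snap(n)
    e=proj(p,[g-a*.019,g-a*.079]); d=e[1]-e[0]; print(n,'model',e.round(1).tolist(),np.rad2deg(np.arctan2(d[1],d[0])).round(1))
    for r in manip.silhouettes(p,'pin_shank')[:3]+manip.silhouettes(p,'pin')[:3]:
        y,x=np.nonzero(r['pixels']); 
        if len(x)<5: continue
        c=np.array([x.mean(),y.mean()]);C=np.cov(np.c_[x,y].T);w,V=np.linalg.eigh(C);v=V[:,1]*np.sign(V[:,1]@d)
        pr=(np.c_[x,y]-c)@v
        print(round(r['conf'],2),len(x),c.round(1),np.rad2deg(np.arctan2(v[1],v[0])).round(1),'ends',(c+v*pr.min()).round(1),(c+v*pr.max()).round(1))
    # thresholded across-profiles: centre of shank along normal
    G=cv2.cvtColor(p['img'],cv2.COLOR_RGB2GRAY).astype(int)
    u0,v0=np.int32(e.min(0))-4;u1,v1=np.int32(e.max(0))+5
    print(G[v0:v1,u0:u1])
E
```

```text
t 10.02 tcp [0.5671 0.2526 0.1299] tooly 21.2 z [-0. -0. -1.] gap 0.238 gf 39.1 F [-0.2  0.2 -0.3] q6 -0.13
 shares d [0.0012 0.0005 0.1979] rz -0.0004
top model [[168.3, 161.6], [190.5, 154.0]] -18.9
0.43 92 [173.8 159.9] -17.6 ends [165.2 162.6] [189.9 154.8]
0.39 851 [282.8 205.7] 33.2 ends [260.9 191.4] [316.7 227.9]
0.71 467 [359.4 132.1] -47.4 ends [349.6 142.8] [371.2 119.3]
0.51 151 [177.5 158.8] -16.5 ends [165.1 162.4] [192.8 154.2]
[[  0  35 116 125 125 125 125 127 125 126 125 126 126 126 128 125 126 127
  126 125 126 124 126 126 127 127 125 126 127 126 135]
 [  7   4 114 126 125 125 125 123 123 126 127 124 125 127 125 126 128 126
  124 125 126 124 127 124 126 124 127 125 125 129 130]
 [ 14  16 114 126 127 125 124 126 127 123 125 126 126 127 124 125 128 127
  126 124 124 126 128 129 127 124 127 123 128 124 134]
 [  9  13 116 124 124 123 126 129 127 125 126 126 129 126 125 125 125 126
  127 127 127 126 128 126 127 125 128 124 126 127 128]
 [ 18  19 115 124 124 125 126 125 127 125 126 129 127 123 128 127 122 129
  127 127 128 123 128 128 112 107 117 118 112 123 125]
 [  8  3
[... 2077 characters left out ...]
  73  99 119 111 120 115 114]
 [ 70  91  75  96 109 118 140 129 106  76 107 119 117 116 116 115]
 [ 70  98 107 104 102 101 131 148 134 111 115 116 115 116 119 121]
 [ 72  93 112 108  93  84  98 136 136 118 114 117 117 113 114 116]
 [ 87  82 110 107  94  85  89 109 128 133 129 115 114 117 116 117]
 [112 110 117 116 107 114 107 105 114 139 146 132 117 115 115 115]
 [116 119 113 116 116 113 118 118 111 112 141 147 131 114 117 117]
 [114 115 114 116 114 116 120 116 106  90 103 124 121 116 110 115]
 [118 119 119 120 114 115 112 116 119 101  85  93  94 113 117 116]
 [114 113 114 117 117 114 117 116 120 117 108 110 109 115 115 116]
 [121 111 115 116 113 117 111 118 116 116 119 116 118 114 113 114]]
```

Call:
servo_tool(commands=[0.009,0.002,0.027,0,0,-0.0046,-1,0,0,0.027,0,0,0,-1,0,0,0.027,0,0,0,-1,0,0,0.027,0,0,0,-1,0,0,0.027,0,0,0,-1,0,0,0,0,0,0,-1,0,0,0,0,0,0,-1])

```text
t: 10.9
tcp_pos: [0.5659, 0.2572, 0.0619]
tool_rot: [0.552, 0.834, -0.001, -0.001]
force: [0.1, -0.3, -0.8]
finger_gap: 0.241
gripper_force: 39.1
```

Call:
servo_tool(commands=[0,0,0.01,0,0,0,-1,0,0,0.01,0,0,0,-1,0,0,0.01,0,0,0,-1,0,0,0,0,0,0,-1])

```text
t: 11.23
tcp_pos: [0.5659, 0.2572, 0.0468]
tool_rot: [0.552, 0.834, -0.0, -0.0]
force: [-0.2, 0.5, -0.6]
finger_gap: 0.237
gripper_force: 39.1
```

```bash
python3 - <<'E'
from h import *
s,M=go([*T(R,0,.049),.031],R[2]);print(s['ft_torque'])
g=s['tcp_pos']-M[:,2]*.0187; a=M[:,0]
I=[]
for n,b in(('top',(165,140,55,55)),('side',(245,155,55,55))):
    p=snap(n);u,v,w,h=b;f=7.27
    A=cv2.resize(p['img'][v:v+h,u:u+w,::-1],None,fx=f,fy=f,interpolation=cv2.INTER_CUBIC)
    I.append(np.clip(A*1.6,0,255).astype(np.uint8))
cv2.imwrite('pics/rest2.png',np.hstack(I)[:,:800])
E
```

```text
t 11.23 tcp [0.5659 0.2572 0.0468] tooly 22.95 z [-0.001 -0.    -1.   ] gap 0.237 gf 39.1 F [-0.2  0.5 -0.6] q6 -0.15
 shares d [-0.0082 -0.001   0.0317] rz 0.0044
[-0.0016602   0.04810302 -0.03521191]
```

View pics/rest2.png

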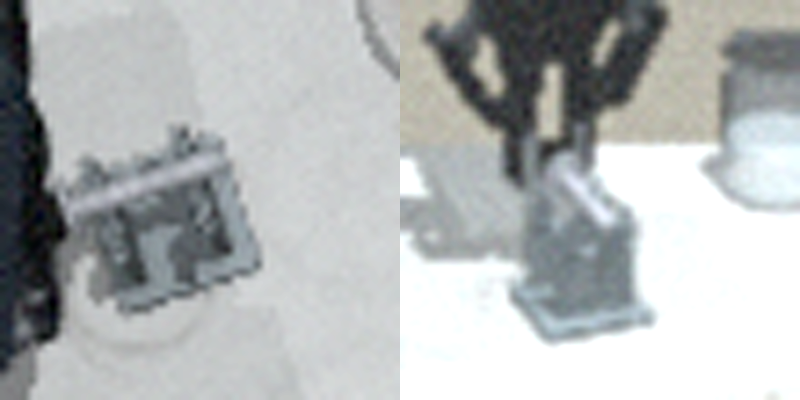

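Both views show the shank lying between the horns, centred (top view at about (102,200) on the left cheek), and there is no contact force. I'll lower it further.

Call:
servo_tool(commands=[0,0,0.008,0,0,0,-1,0,0,0.008,0,0,0,-1,0,0,0.007,0,0,0,-1,0,0,0,0,0,0,-1])

```text
t: 11.67
tcp_pos: [0.5657, 0.2571, 0.035]
tool_rot: [0.552, 0.834, -0.001, -0.001]
force: [-0.4, -1.0, 0.2]
finger_gap: 0.241
gripper_force: 39.3
```

Call:
servo_tool(commands=[0,0,0.004,0,0,0,-1,0,0,0.003,0,0,0,-1,0,0,0,0,0,0,-1])

```text
t: 11.92
tcp_pos: [0.5659, 0.2573, 0.0326]
tool_rot: [0.552, 0.834, -0.0, -0.0]
force: [-3.8, -0.9, 4.6]
finger_gap: 0.239
gripper_force: 40.1
```

Call:
servo_tool(commands=[0,0,0,0,0,0,-0.3,0,0,0,0,0,0,-0.3,0,0,0,0,0,0,-0.2,0,0,0,0,0,0,0.2,0,0,0,0,0,0,0.6,0,0,0,0,0,0,1,0,0,0,0,0,0,1,0,0,0,0,0,0,1,0,0,0,0,0,0,1])

```text
t: 12.67
tcp_pos: [0.5665, 0.2574, 0.0325]
tool_rot: [0.552, 0.834, 0.0, 0.0]
force: [0.4, -0.3, 0.0]
finger_gap: 0.998
gripper_force: 0.0
```

Call:
servo_tool(commands=[0,0,-0.02,0,0,0,1,0,0,-0.04,0,0,0,1,0,0,-0.05,0,0,0,1,0,0,-0.05,0,0,0,1,0,0,-0.05,0,0,0,1,0,0,-0.05,0,0,0,1,0,0,-0.05,0,0,0,1,0,0,-0.03,0,0,0,1,0,0,0,0,0,0,1])

```text
t: 13.42
tcp_pos: [0.5689, 0.2581, 0.2076]
tool_rot: [0.552, 0.834, 0.003, 0.003]
force: [0.6, 0.3, 0.6]
finger_gap: 0.997
gripper_force: 0.0
```

```bash
python3 - <<'E'
from h import *
s,M=go([*T(D,0,0),.2],D[2])
for n in('top','side'):
    p=snap(n,n+'_rel')
    X=np.array([[*T(R,0,.03),.05],[*T(R,0,0),.05],[*T(R,0,-.03),.05],[*T(R,0,.049),.05]]);print(n,'model',proj(p,X).round(1).tolist())
    for q in('pin','pin_shank'):
        for r in manip.silhouettes(p,q)[:3]:
            y,x=np.nonzero(r['pixels']); c=np.array([x.mean(),y.mean()]);w,V=np.linalg.eigh(np.cov(np.c_[x,y].T));v=V[:,1];pr=(np.c_[x,y]-c)@v
            print(q,round(r['conf'],2),len(x),c.round(1),'ends',(c+v*pr.min()).round(1),(c+v*pr.max()).round(1))
t=cv2.imread('pics/top_rel.png');s=cv2.imread('pics/side_rel.png')
f=lambda a:cv2.resize(a,(400,400),interpolation=cv2.INTER_CUBIC)
cv2.imwrite('pics/rel.png',np.clip(np.hstack([f(t[140:190,160:210]),f(s[165:215,245:295])])*1.5,0,255).astype(np.uint8))
E
```

```text
t 13.42 tcp [0.5689 0.2581 0.2076] tooly 22.96 z [ 0.009  0.002 -1.   ] gap 0.997 gf 0.0 F [0.6 0.3 0.6] q6 -0.15
 shares d [-0.5979 -0.4334  0.012 ] rz 0.1132
top model [[175.7, 169.8], [185.7, 166.4], [195.7, 162.9], [169.3, 172.1]]
pin 0.71 182 [177.7 168.7] ends [196.2 162.8] [164.  173.1]
pin 0.18 204 [137.  241.4] ends [137.2 233. ] [136.9 250. ]
pin_shank 0.55 158 [177.5 168.6] ends [195.3 162.9] [164.3 172.9]
pin_shank 0.17 1219 [294.4 206.7] ends [317.8 214.6] [272.9 199.5]
side model [[266.7, 182.1], [269.7, 185.4], [272.9, 188.8], [264.8, 180.1]]
pin 0.41 60 [267.7 182.4] ends [263.3 176.7] [273. 189.]
pin_shank 0.34 289 [269. 192.] ends [268.5 181.1] [269.4 201.1]
```

View pics/rel.png

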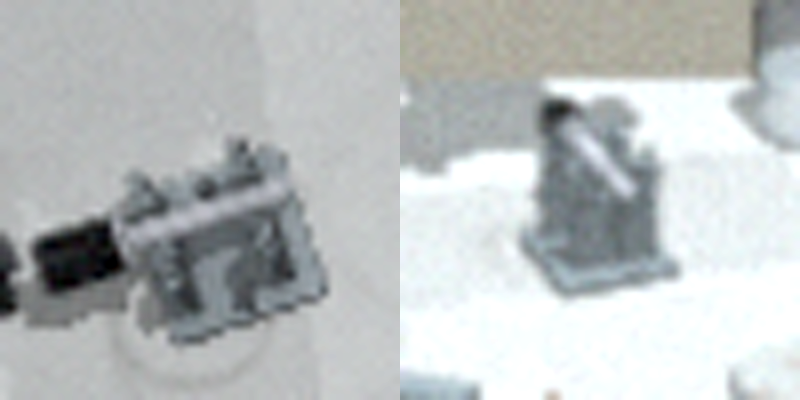

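The pin lies in both notches, released: top-view tip at (196,163) against 195.7 modelled. Next is the carrier bar.

Call:
servo_tool(commands=[-0.04,-0.029,0,0,0,0,1,-0.04,-0.029,0,0,0,0,1,-0.04,-0.029,0,0,0,0,1,-0.04,-0.029,0,0,0,0,1,-0.04,-0.029,0,0,0,0,1,-0.04,-0.029,0,0,0,0,1,-0.04,-0.029,0,0,0,0,1,-0.04,-0.029,0,0,0,0,1,-0.04,-0.029,0,0,0,0,1,-0.04,-0.029,0,0,0,0,1,-0.04,-0.029,0,0,0,0,1,-0.04,-0.029,0,0,0,0,1])

```text
t: 14.72
tcp_pos: [0.4988, -0.0325, 0.2015]
tool_rot: [0.552, 0.834, -0.0, -0.001]
force: [-0.6, -0.3, 0.4]
finger_gap: 0.997
gripper_force: 0.0
```

Call:
servo_tool(commands=[-0.04,-0.029,0,0,0,0,1,-0.04,-0.029,0,0,0,0,1,-0.038,-0.027,0,0,0,0,1,0,0,0,0,0,0.0189,1,0,0,0,0,0,0.0189,1,0,0,0,0,0,0.0189,1,0,0,0,0,0,0.0189,1,0,0,0,0,0,0.0189,1,0,0,0,0,0,0.0189,1,0,0,0,0,0,0,1,0,0,0,0,0,0,1])

```text
t: 15.63
tcp_pos: [0.4833, -0.1023, 0.2017]
tool_rot: [0.807, 0.59, -0.0, -0.001]
force: [0.3, -0.8, -1.0]
finger_gap: 1.001
gripper_force: 0.0
```

```bash
python3 - <<'E'
from h import *
s,M=go([*T(D,0,0),.105],D[2])
p=snap('top');print('top bar',atz(p,(300.2,200.9),.132).round(4))
p=snap('side');print('side bar',atz(p,(238.2,210.5),.132).round(4))
print('side bar box now',[(round(d['conf'],2),np.round(d['box'],1)) for d in manip.look_for(p,'carrier_bar')[:2]])
# bar top outline in gray: bar darker than carrier; finger pixel check
tip=[s['tcp_pos']+M[:,1]*k-M[:,2]*.013 for k in(-.0425,.0425)]
print(proj(p,tip).round(1).tolist(), proj(p,[s['tcp_pos'],[*T(D,0,0),.132],[*T(D,0,0),.105]]).round(1).tolist())
G=cv2.cvtColor(p['img'],cv2.COLOR_RGB2GRAY); print(G[200:222,224:252])
E
```

```text
t 15.63 tcp [ 0.4833 -0.1023  0.2017] tooly -17.7 z [-0.002  0.001 -1.   ] gap 1.001 gf 0.0 F [ 0.3 -0.8 -1. ] q6 -0.13
 shares d [0.0028 0.0054 0.1934] rz 0.0002
top bar [ 0.4825 -0.1085  0.132 ]
side bar [ 0.4849 -0.115   0.132 ]
side bar box now [(0.69, array([218.2, 207.6,  43.5,  54.1]))]
[[223.1, 180.9], [251.3, 185.0]] [[237.2, 187.0], [238.8, 208.2], [239.1, 216.1]]
[[117 103 103 116 113 117 115 118 115 116 110 111 108 130 169 177 185 185
  183 187 186 181 188 188 182 188 182 185]
 [158 134 122 112 115 116 115 120 119 120 123 138 146 165 182 182 186 182
  181 181 181 186 186 186 180 184 187 182]
 [168 164 150 142 145 130 138 145 145 151 156 171 179 183 184 182 178 181
  177 181 179 177 177 180 174 184 183 185]
 [174 173 175 165 166 169 163 169 170 176 178 181 183 183 182 177 174 176
  178 179 184 184 181 183 179 180 182 181]
 [172 174 174 175 174 172 175 173 173 170 169 170 171 169 172 154 140 144
  158 165 180 185 185 181 182 178 178 179]
 [156 164 163 169 175 172 170 169 167 169 168 164 166 164 156 128 113 115
  110 106 137 177 183 185 182 183 183 181]
 [123 122 130 157 168
[... 1151 characters left out ...]
117 113 111 110 111 112 109  94  92  98 101 104  94  71  74  76  89  99
  114 120 115 115 125 158 128 112 109  96]
 [108 112 110 113 108 114 103  90  75  75  82  78  75  74  81  87  92  92
  107 111 112 117 130 161 140 133 128 126]
 [117 110 111 107 109 107 109  87  80  70  69  71  73  75  95  94  92  97
  103 103 107 106 104 128 117 117 123 125]
 [110 114 112 106 109 108 118 132 122 103  95  77  68  84  98  91  93 100
  106 102 104 103 105 104 106 108 103 106]
 [113 113 108 111 109 107 128 183 187 180 163 110  79  90 101  98  98 104
  107 101 101 104 105 101  99 104 102 101]
 [108 110 112 109 110 109 114 146 180 204 190 121  84  93 101 100 103 102
  101  97 100  96 100 100  92  86  93  93]]
```

Call:
servo_tool(commands=[-0.0082,0.0052,0.03,0,0,0.0002,1,0,0,0.034,0,0,0,1,0,0,0.034,0,0,0,1,0,0,0.034,0,0,0,1,0,0,0.031,0,0,0,1,0,0,0.03,0,0,0,1,0,0,0,0,0,0,1,0,0,0,0,0,0,1])

```text
t: 16.45
tcp_pos: [0.4845, -0.1069, 0.1055]
tool_rot: [0.808, 0.589, -0.0, -0.001]
force: [0.8, -0.2, 0.5]
finger_gap: 1.001
gripper_force: 0.0
```

Call:
servo_tool(commands=[0,0,0,0,0,0,-1,0,0,0,0,0,0,-1,0,0,0,0,0,0,-1,0,0,0,0,0,0,-1,0,0,0,0,0,0,-1,0,0,0,0,0,0,-1,0,0,0,0,0,0,-1,0,0,0,0,0,0,-1,0,0,0,0,0,0,-1,0,0,0,0,0,0,-1,0,0,0,0,0,0,-1,0,0,0,0,0,0,-1], force=60)

```text
t: 17.45
tcp_pos: [0.4842, -0.1068, 0.1063]
tool_rot: [0.809, 0.588, -0.0, -0.001]
force: [-3.3, 0.1, 5.9]
finger_gap: 0.175
gripper_force: 59.5
```

```bash
python3 -c "
from h import *
s,M=go([*T(D,0,0),.205],D[2]);print(s['ft_torque'])"
```

```text
t 17.45 tcp [ 0.4842 -0.1068  0.1063] tooly -17.93 z [-0.001  0.    -1.   ] gap 0.175 gf 59.5 F [-3.3  0.1  5.9] q6 -0.13
 shares d [ 0.0109  0.0003 -0.1974] rz -0.0004
[0.05170862 0.46292333 0.02452531]
```

Call:
servo_tool(commands=[0,0,-0.002,0,0,0,-1,0,0,-0.004,0,0,0,-1,0,0,-0.006,0,0,0,-1,0,0,-0.006,0,0,0,-1,0,0,-0.006,0,0,0,-1,0,0,-0.006,0,0,0,-1,0,0,0,0,0,0,-1], force=80)

```text
t: 18.03
tcp_pos: [0.4853, -0.1073, 0.1216]
tool_rot: [0.809, 0.588, 0.0, 0.001]
force: [0.0, 1.0, -5.2]
finger_gap: 0.171
gripper_force: 78.0
```

Call:
servo_tool(commands=[0,0,-0.008,0,0,0,-1,0,0,-0.012,0,0,0,-1,0,0,-0.015,0,0,0,-1,0,0,-0.016,0,0,0,-1,0,0,-0.016,0,0,0,-1,0,0,-0.016,0,0,0,-1,0,0,-0.016,0,0,0,-1,0,0,-0.016,0,0,0,-1,0,0,-0.016,0,0,0,-1,0,0,-0.016,0,0,0,-1,0,0,-0.015,0,0,0,-1,0,0,-0.008,0,0,0,-1])

```text
t: 19.03
tcp_pos: [0.4853, -0.1073, 0.2072]
tool_rot: [0.809, 0.588, 0.0, 0.001]
force: [0.2, -0.1, -4.3]
finger_gap: 0.171
gripper_force: 78.2
```

Call:
servo_tool(commands=[0,0,-0.003,0,0,0,-1,0,0,0,0,0,0,-1,0,0,0,0,0,0,-1,0,0,0,0,0,0,-1,0,0,0,0,0,0,-1,0,0,0,0,0,0,-1])

```text
t: 19.53
tcp_pos: [0.4847, -0.107, 0.2071]
tool_rot: [0.809, 0.588, -0.0, -0.0]
force: [0.5, 1.5, -3.7]
finger_gap: 0.171
gripper_force: 78.2
```

```bash
python3 - <<'E'
from h import *
s,M=go([*T(D,0,0),.205],D[2]);print(s['ft_torque'],abs(s['qd']).max())
c=s['tcp_pos']-M[:,2]*.0187
for n in('side','top'):
    p=snap(n)
    for q in('carrier','carrier_bar','vial_0','pin'):
        for d in manip.look_for(p,q)[:5]: print(n,q,round(d['conf'],2),np.round(d['box'],1))
    B=[[x,y,z] for x in(-.046,.046) for y in(-.066,.066) for z in(-.116,-.05)]+[[x,y,.008] for x in(-.008,.008) for y in(-.035,.035)]
    B=np.array(B);v=(c[0],c[1],D[2]);X=np.array([[*T(v,b[0],b[1]),c[2]+b[2]] for b in B]);q=proj(p,X);print('model box',np.r_[q.min(0),q.max(0)-q.min(0)].round(1))
    # level check: vertical end-plate edges / bar line in the side view
    cv2.imwrite(f'pics/fin_{n}.png',p['img'][:,:,::-1])
E
```

```text
t 19.53 tcp [ 0.4847 -0.107   0.2071] tooly -17.94 z [-0.001  0.    -1.   ] gap 0.171 gf 78.2 F [ 0.5  1.5 -3.7] q6 -0.13
 shares d [ 0.011  -0.0006  0.0042] rz -0.0004
[ 0.04085592 -0.0218274   0.06689905] 0.013251209149898996
side carrier 0.88 [218.3 174.1  41.1  58. ]
side carrier 0.16 [211.5 220.2  52.1  48.6]
side carrier_bar 0.62 [216.1 180.5  43.8  52.4]
side carrier_bar 0.26 [212.8 220.6  50.9  45.3]
side vial_0 0.6 [211.5 219.9  56.   47.8]
side vial_0 0.58 [240.  201.    8.7  22.1]
side vial_0 0.49 [228.7 196.2   7.3   4.5]
side pin 0.56 [263.9 175.5   8.   11.5]
side pin 0.42 [217.5 176.5  40.3  53.8]
model box [213.6 172.1  46.6  58.1]
top carrier 0.46 [269.3 179.3  61.9  33.2]
top carrier_bar 0.51 [269.9 182.2  57.4  26.9]
top pin 0.71 [163.6 161.9  30.7  16.6]
model box [269.4 171.9  63.4  53.7]
```

```bash
python3 -c "
from station import manip
print(manip.sign_off())"
```

```text
the job is handed in; nothing more can be done
None
```

The job is handed in at about 20 s of the 56 s: the pin lies released in the rest's notches, and the gripper is holding the carrier about 10 cm above its seat. The cameras and force readings look good, but levelness and the vials were only checked roughly, and `sign_off` returned no verdict.

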